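# Crank the tube lift level with the sampler deck

## Task

Take the loose black grip sleeve of the lift's hand crank and wind the crank clockwise (seen from above) until the platform carrying the tube rack is level with the steel deck of the sampler beside it. Keep hold of the sleeve for as long as the crank turns and drive it by the sleeve only. Then let go, leaving the rack standing on the platform and the bottles, jar and marker around it undisturbed.

Things in the scene. Friction and masses are not known exactly. Their poses are not given: they have to be found in the camera images.
- drive: grey round gearbox with an aluminium cover, fixed, 104 mm across and 112 mm tall; its top carries the crank. Origin: on the vertical crank axis, at the foot, 12 mm above the bench. The crank's steel arm is level, 10 mm thick, its top 139 mm above the bench, 20 mm wide; the hub on the axis reaches to 146 mm above the bench. The yaw of this body means nothing for the work
- sleeve: upright black plastic grip sleeve of the crank, a plain cylinder 26 mm in diameter and 82 mm long, spinning freely on a vertical pin 60 mm from the crank axis. Origin: its centre, 182 mm above the bench; it travels round the crank axis in a level circle of 60 mm radius. A flat steel pin head (18 mm wide) ends 7 mm above the sleeve's top. Its own yaw means nothing
- crank (a joint): angle of the crank in rad: 0 at the start, grows as the crank turns clockwise seen from above. One full clockwise turn raises the platform by 24 mm (anticlockwise lowers it). It turns against a steady friction of about 0.2 N m (3 to 5 N at the sleeve) and stays where it is left; the lift's upper stop is at 72 mm of lift (18.8 rad), and it can be wound back 0.7 rad at most below the start
- platform_edge (a point): middle of the platform's upper edge on the side next to the deck. The platform is a level bare steel plate 160 x 140 x 10 mm on a mast; its centre stands 220 mm from the crank axis, and at the start its top is 100 mm above the bench. x, y of this frame are the plate's 160 and 140 mm directions, y towards the deck, z up
- deck_edge (a point): middle of the upper edge of the sampler's steel deck, on the side next to the platform (gap about 6 mm); same axes as the platform. The sampler is a fixed white box 180 x 170 mm with a steel top, which stands 30 to 55 mm above the platform's top at the start. Level means this point and platform_edge have the same height
- rack_center (a point): centre of the loose aluminium tube rack (120 x 80 mm, 66 mm tall with its tubes, about 0.3 kg) that stands near the middle of the platform; this point is 33 mm above its underside, z up
- big_bottle: amber bottle with white cap, 84 mm across, 190 mm tall, loose; origin at the centre of its foot. To be left alone
- small_bottle: small amber bottle with white cap, 48 mm across, 90 mm tall, loose; origin at the centre of its foot. To be left alone
- jar: glass jar with steel lid, 72 mm across, 100 mm tall, loose; origin at the centre of its foot. To be left alone
- marker: black marker pen lying on the bench, 125 mm long, 13 mm thick; origin at its middle on the bench. To be left alone
Mind the look-alikes: they are no part of the job. What is shaped like the part that bears rack_center but turquoise or yellow is not meant.

How it is judged:
By the outcome, as a careful person would: the job done as asked, in the order asked, and still so for the second after the job is handed in, with the robot touching nothing.
It also fails if it takes over 67 s, if anything falls off the work surface, if the arm or the gripper's body presses on something with over 40 N, if the wrist force passes 120 N, or if a joint passes its speed limit or range.

## Robot

A 6-joint arm with a two-finger parallel gripper is mounted at the origin on the work surface. World frame = base frame: x ahead of the robot, y to its left, z up, the work surface at z = 0. Lengths are in m, angles in rad, forces in N, time in s.
With the tool pointing down it reaches from about 0.375 to 0.925 m from the base axis. Payload 5.7 kg.
Tool frame: the origin (TCP) lies between the finger pads; the fingertips stand 19 mm ahead of it and the grasp point (between the pads) is the TCP (tips_ahead is the distance from the TCP to the fingertips, in m); z points along the fingers, y is the line along which they close (so a half turn about z gives the same grasp; the last joint's range is limited). The gripper opens to 85 mm and grips with 20 to 120 N. Pads are 22 mm wide; open, the fingers measure 114 mm over their backs; the gripper's body (76 mm by 85 mm) begins 54 mm behind the grasp point. The pads swing forward as they close: fully open they stand 13 mm farther back than shut.
Start: joints at [1.073, 0.359, 1.51, -0, 1.272, -0.115], TCP at [0.224, 0.557, 0.25] pointing down, gripper open.
Joint ranges: [-2.97, 2.97], [-1.01, 2.36], [0.21, 2.38], [-0.96, 4.11], [0.2, 2.71], [-2.98, 2.98]. Speed limits (rad/s): [2.39, 2.39, 3.14, 3.14, 3.14, 3.14].

## Interface

Orientations are given as [roll, pitch, yaw] about the fixed x, y, z axes, in that order (R = Rz(yaw) Ry(pitch) Rx(roll)).
In Python, from cell import sense, grab_frame, camera_info, close_job, tips_ahead gives the robot as it stands.
- The arm moves only by the tool apply_moves, never from a script. Its argument "steps" is a list that holds one entry, the list of rows, each a list of 6 numbers: the shift along the world's x, y, z in mm, then the turn, a rotation vector about the world's x, y, z in degrees. In form: [[[dx, dy, dz, wx, wy, wz], ...]]. A call has exactly 8 rows; each row is the pose to reach, as a shift and turn from the pose commanded when the call began; what a row does not reach only later rows make up. A row lasts 1/12 s, in which the tool goes at most 41.7 mm and 7.16 degrees, less where a joint would pass 70% of its speed; a pose out of reach is approached as far as the arm can. A call with a gripper value outside its range is refused whole. "gripper" is the opening, from 0 (shut) to 1 (fully open), set as the call begins (left out, the last holds). The fingers move at their own pace and stop on an object; "newtons" is the grip in N (left out, the last holds). Time passes only in rows, so rows that repeat a pose let the fingers close, or fill a call up. It gives the time, the measured TCP pose, the force, the opening and the grip force at its end, in the units of the state.
- sense(): the state, without advancing time (a new reading comes with each control period).
- grab_frame(name): name is "scene" or "top" or "wrist"; returns (picture, depth): 480x640x3 uint8, red, green, blue; 480x640 float32, m along the optical axis (not along the pixel's ray), 0 where there is no reading.
- camera_info(name): a dict with "mtx" (3x3 intrinsics, pixels), "origin" and "rotation" of the camera in the world; the wrist camera has in their place "hand_eye" (4x4, takes a point from camera to tool coordinates, whose origin is the TCP and whose axes are the flange's). Camera axes: x right, y down, z forward; pixel columns grow to the right and rows downward; lengths in m; the calibration is good to about 2 mm. A picture is of the moment at which its call begins: read the wrist's pose just before it. camera_info takes no time and is no camera call.
- close_job(): hands the job in; it is judged then, once.
The state is a dict: "time": time; "qpos": joint angles; "joint_velocities": joint speeds; "joint_efforts": joint torques, N m; "position": TCP position; "tcp_rot": TCP orientation; "force": force on the tool from outside, world axes, zero at the start; "torque": the same for the moment, N m; "gripper_width": opening from 0.0 (shut) to 1.0 (fully open); "grasp_force": force on a finger pad.
Only numpy, scipy, OpenCV 4.12 (cv2) and the standard library are available. Lean on these libraries where they do the work, as an engineer would, in place of code of your own. Each camera call takes 0.05 s, during which the arm holds its last target. There are 200 camera calls.

## Working session

There is one attempt and no reset: what is moved stays moved. The work goes in short steps, Python scripts to look and compute and a tool call to move; the robot and the scene stay as the last step left them, time stands still between calls to the robot, and variables do not carry over. Pictures are saved under pics/ and viewed, at most 10 in all, crops included, and the job is handed in when it is done.

Besides the shell and the picture viewer there is one more tool, called by a JSON object that holds its "fn" and its "kwargs". apply_moves: Moves the arm, as the interface text tells. Its arguments: {"type":"object","properties":{"steps":{"type":"array"},"gripper":{"type":"number"},"newtons":{"type":"number"}},"required":["steps"]}

```bash
ls; mkdir -p pics
cat > h.py <<'E'
import numpy as np, cv2
from cell import *
def cap(n):
    rgb,d=grab_frame(n); i=camera_info(n); K=np.array(i["mtx"])
    v,u=np.mgrid[:480,:640]
    P=np.stack([(u-K[0,2])/K[0,0]*d,(v-K[1,2])/K[1,1]*d,d],-1)
    if "rotation" in i: W=P@np.array(i["rotation"]).T+np.array(i["origin"])
    else: W=P
    W[d==0]=np.nan
    return rgb,d,W
E
python3 - <<'E'
from h import *
for n in("scene","top"):
    r,d,W=cap(n); cv2.imwrite(f"pics/{n}0.png",r[...,::-1]); np.savez(f"{n}0.npz",r=r,W=W)
    i=camera_info(n);print(n,i["origin"],i["rotation"],i["mtx"])
print(sense())
E
```

```text
picsTraceback (most recent call last):
  File "<stdin>", line 3, in <module>
  File "h.py", line 7, in cap
    if "rotation" in i: W=P@np.array(i["rotation"]).T+np.array(i["origin"])
                          ~~~~~~~~~~~~~~~~~~~~~~~~~~~^~~~~~~~~~~~~~~~~~~~~~
ValueError: operands could not be broadcast together with shapes (480,640) (3,)
```

Run:
```python
from cell import *
for n in("scene","top","wrist"): print(camera_info(n))
print(sense())
```

```text
{'mtx': array([[564.65850268,   0.        , 320.99212758],
       [  0.        , 564.65850268, 240.90191191],
       [  0.        ,   0.        ,   1.        ]]), 'origin': array([0.98646538, 0.48662085, 1.27060052]), 'rotation': array([-2.5852665 , -0.00549545,  2.48907746])}
{'mtx': array([[499.8681309 ,   0.        , 313.41168498],
       [  0.        , 499.8681309 , 236.93095643],
       [  0.        ,   0.        ,   1.        ]]), 'origin': array([ 0.46604339, -0.08525511,  1.26175262]), 'rotation': array([-3.08468626,  0.02529253, -1.56459255])}
{'mtx': array([[367.31651328,   0.        , 321.30834494],
       [  0.        , 367.31651328, 239.76480338],
       [  0.        ,   0.        ,   1.        ]]), 'hand_eye': array([[-1.14812787e-03, -9.60201377e-01, -2.79306278e-01,
         7.10684057e-02],
       [ 9.99998979e-01, -1.33996083e-03,  4.95891258e-04,
         6.39381855e-04],
       [-8.50414941e-04, -2.79305423e-01,  9.60201936e-01,
        -1.25205930e-01],
       [ 0.00000000e+00,  0.00000000e+00,  0.00000000e+00,
         1.00000000e+00]])}
{'time': 0.05, 'qpos': array([ 1.07288394e+00,  3.59502112e-01,  1.51146401e+00,  1.14605532e-05,
        1.27252520e+00, -1.15128491e-01]), 'joint_velocities': array([-0.00234639, -0.00057894, -0.00180462,  0.00130882,  0.00111125,
       -0.00036807]), 'joint_efforts': array([-9.16572681e-04, -5.29110432e+01, -2.79629374e+01, -4.72571319e-04,
        5.16149870e-03, -2.62989033e-05]), 'position': array([0.22379938, 0.55597588, 0.24944328]), 'tcp_rot': array([-3.13970782e+00, -2.28983109e-04,  2.75880517e+00]), 'force': array([ 0.7486221 , -0.4262616 , -0.21554259]), 'torque': array([-0.01728373,  0.03757542, -0.018152  ]), 'grasp_force': 0.0, 'gripper_width': 1.001135461678219}
```

```bash
sed -i 's/np.array(i\["rotation"\]).T/Rotation.from_euler("xyz",i["rotation"]).as_matrix().T/; 1a from scipy.spatial.transform import Rotation' h.py
python3 - <<'E'
from h import *
for n in("scene","top"):
    r,d,W=cap(n); cv2.imwrite(f"pics/{n}0.png",r[...,::-1]); np.savez(f"{n}0.npz",r=r,W=W)
E
```

```text
(no output)
```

View pics/scene0.png

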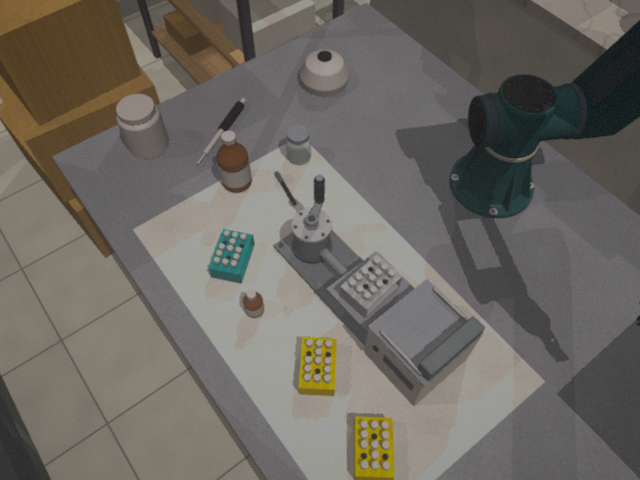

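View pics/top0.png

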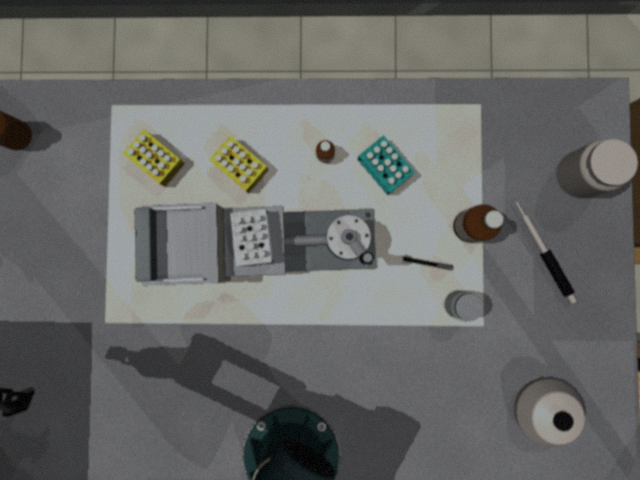

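Run:
```python
from h import *
np.set_printoptions(precision=4,suppress=True)
from numpy import nanmedian as m
for n in("scene","top"):
    f=np.load(f"{n}0.npz"); W=f["W"]; 
    x,y,z=W[...,0],W[...,1],W[...,2]
    if n=="top":
        hub=(228,246,340,357)
        box=(195,285,325,400)
    # region in world near the drive
    roi=(x>.25)&(x<.65)&(y>-.35)&(y<.0)
    S=roi&(z>.155)&(z<.24)
    print(n,"sleeve/pin px",S.sum(), W[S].min(0) if S.any() else 0,W[S].max(0) if S.any() else 0,m(W[S],0))
    T=roi&(z>.205)&(z<.24); print(" above .205",T.sum(),m(W[T],0) if T.any() else 0, (W[T].max(0)+W[T].min(0))/2 if T.any() else 0)
    C=roi&(z>.116)&(z<.128); 
    print(" cover",C.sum(),m(W[C],0),(W[C].min(0)+W[C].max(0))/2)
    c,rad=cv2.minEnclosingCircle(W[C][:,:2].astype(np.float32)); print("  circ",c,rad)
    H=roi&(z>.1405)&(z<.152); print(" hub",H.sum(),m(W[H],0))
    A=roi&(z>.133)&(z<.1405); print(" arm",A.sum(),m(W[A],0))
f=np.load("top0.npz");W=f["W"]
for nm,(u,v) in dict(plat1=(278,265),plat2=(238,270),deck=(200,245),deckedge=(212,260),rack=(250,240)).items():
    print(nm,m(W[v-2:v+3,u-2:u+3].reshape(-1,3),0))
row=W[268,150:300]; print(np.c_[np.arange(150,300),row][::3])
print(np.c_[np.arange(195,290),W[195:290,280]][::3])
```

```text
scene sleeve/pin px 252 [ 0.4724 -0.1793  0.1554] [ 0.5005 -0.1526  0.2332] [ 0.4914 -0.1623  0.2034]
 above .205 120 [ 0.4896 -0.1643  0.2209] [ 0.4864 -0.166   0.2191]
 cover 507 [ 0.5443 -0.1254  0.1179] [ 0.5354 -0.1336  0.122 ]
  circ (0.5363227128982544, -0.1337781697511673) 0.05023081973195076
 hub 93 [ 0.5299 -0.1405  0.1431]
 arm 155 [ 0.5193 -0.1455  0.1378]
top sleeve/pin px 147 [ 0.4716 -0.1823  0.1551] [ 0.4966 -0.1575  0.2332] [ 0.4839 -0.1675  0.2235]
 above .205 129 [ 0.4839 -0.1693  0.225 ] [ 0.4841 -0.1699  0.2233]
 cover 999 [ 0.536  -0.1303  0.1187] [ 0.5337 -0.1362  0.1219]
  circ (0.5332188010215759, -0.13585405051708221) 0.050000693649053574
 hub 161 [ 0.5298 -0.1405  0.1432]
 arm 131 [ 0.5122 -0.1502  0.1383]
plat1 [0.4663 0.0265 0.1005]
plat2 [0.4541 0.1196 0.1008]
deck [0.5099 0.1969 0.1509]
deckedge [0.4765 0.1694 0.151 ]
rack [0.5217 0.083  0.151 ]
[[150.       0.4581   0.2927   0.1954]
 [153.       0.4581   0.292    0.1789]
 [156.       0.458    0.2915   0.161 ]
 [159.       0.4579   0.2878   0.1521]
 [162.       0.458    0.2815   0.1508]
 [165.       0.4
[... 2288 characters left out ...]
237.       0.5315   0.0224   0.1014]
 [240.       0.5245   0.0224   0.1008]
 [243.       0.5176   0.0226   0.0978]
 [246.       0.5105   0.0221   0.1017]
 [249.       0.5035   0.0221   0.1013]
 [252.       0.4965   0.0219   0.1028]
 [255.       0.4896   0.0221   0.0996]
 [258.       0.4826   0.022    0.1003]
 [261.       0.4756   0.0218   0.1019]
 [264.       0.4686   0.0216   0.1028]
 [267.       0.4617   0.0218   0.1003]
 [270.       0.4547   0.022    0.0971]
 [273.       0.4478   0.0218   0.0987]
 [276.       0.4388   0.0304   0.0047]
 [279.       0.4311   0.0308  -0.0011]
 [282.       0.4237   0.0304   0.0027]
 [285.       0.416    0.0308  -0.0021]
 [288.       0.4086   0.0303   0.0026]]
```

The scene view shows the crank at (312,225), the sleeve at (319,188), the aluminium rack on the platform at (370,280) and the deck at (430,330). In the top view the hub is at (348,237) and the sleeve top at (367,258). From these the crank axis is about (0.534, -0.135), the sleeve about (0.484, -0.169), and the lift needed about 50 mm. Moving now.

{"fn": "apply_moves", "kwargs": {"steps": [[[10,-25,30,0,0,0],[30,-50,55,0,0,0],[50,-80,75,0,0,0],[65,-118,80,0,0,0],[78,-157,80,0,0,0],[90,-196,80,0,0,0],[100,-236,80,0,0,0],[108,-276,80,0,0,0]]], "gripper": 1, "newtons": 50}}

```text
time: 0.82
position: [0.3323, 0.2787, 0.3302]
tcp_rot: [-3.142, 0.0, 2.759]
force: [0.6, -0.7, 0.4]
gripper_width: 0.998
grasp_force: 0.0
```

{"fn": "apply_moves", "kwargs": {"steps": [[[13,-38,0,0,0,0],[26,-76,0,0,0,0],[39,-114,0,0,0,0],[52,-152,0,0,0,0],[65,-190,0,0,0,0],[78,-228,0,0,0,0],[91,-266,0,0,0,0],[104,-304,0,0,0,0]]]}}

```text
time: 1.48
position: [0.436, -0.0255, 0.3303]
tcp_rot: [3.142, 0.0, 2.759]
force: [0.2, 0.9, -1.3]
gripper_width: 0.998
grasp_force: 0.0
```

{"fn": "apply_moves", "kwargs": {"steps": [[[12,-36,0,0,0,0],[24,-72,0,0,0,0],[36,-108,0,0,0,0],[46,-138,0,0,0,0],[48,-145,0,0,0,0],[48,-145,0,0,0,0],[48,-145,0,0,0,0],[48,-145,0,0,0,0]]]}}

```text
time: 2.15
position: [0.4834, -0.1671, 0.33]
tcp_rot: [3.141, -0.001, 2.759]
force: [-1.1, -0.5, 0.0]
gripper_width: 1.001
grasp_force: 0.0
```

Run:
```python
from h import *
np.set_printoptions(precision=4,suppress=True)
s=sense(); i=camera_info("wrist")
r,d,P=cap("wrist"); cv2.imwrite("pics/w1.png",r[...,::-1])
X=np.array(i["hand_eye"]); R=Rotation.from_euler("xyz",s["tcp_rot"]).as_matrix()
W=(P@X[:3,:3].T+X[:3,3])@R.T+s["position"]
print(s["position"],s["tcp_rot"],s["qpos"],s["force"])
x,y,z=W[...,0],W[...,1],W[...,2]
roi=(abs(x-.484)<.04)&(abs(y+.169)<.04)
for lo,hi in((.15,.215),(.217,.228),(.2285,.236)):
    S=roi&(z>lo)&(z<hi); 
    if S.any(): print(lo,S.sum(),np.median(W[S],0),(W[S].min(0)+W[S].max(0))/2,np.ptp(W[S],0))
roi=(abs(x-.534)<.07)&(abs(y+.135)<.07)
for lo,hi in((.118,.13),(.1415,.15)):
    S=roi&(z>lo)&(z<hi)
    if S.any(): print("hub/cover",S.sum(),np.median(W[S],0),cv2.minEnclosingCircle(W[S][:,:2].astype(np.float32)))
```

```text
[ 0.4834 -0.1671  0.33  ] [ 3.141  -0.0013  2.7595] [-0.4682  0.1639  1.5812  0.0005  1.3978 -1.657 ] [-1.0613 -0.5378  0.0122]
0.15 571 [ 0.4732 -0.1629  0.1839] [ 0.48   -0.1673  0.1826] [0.0184 0.0248 0.0648]
0.217 613 [ 0.4774 -0.1647  0.2242] [ 0.4834 -0.1679  0.2225] [0.026  0.0258 0.0109]
0.2285 616 [ 0.4837 -0.1681  0.2311] [ 0.484  -0.1683  0.2308] [0.018  0.0179 0.0042]
hub/cover 5704 [ 0.5363 -0.1236  0.1198] ((0.5333578586578369, -0.13369695842266083), 0.050117284059524536)
hub/cover 970 [ 0.531  -0.1349  0.1439] ((0.5092774033546448, -0.1492866575717926), 0.043466951698064804)
```

View pics/w1.png

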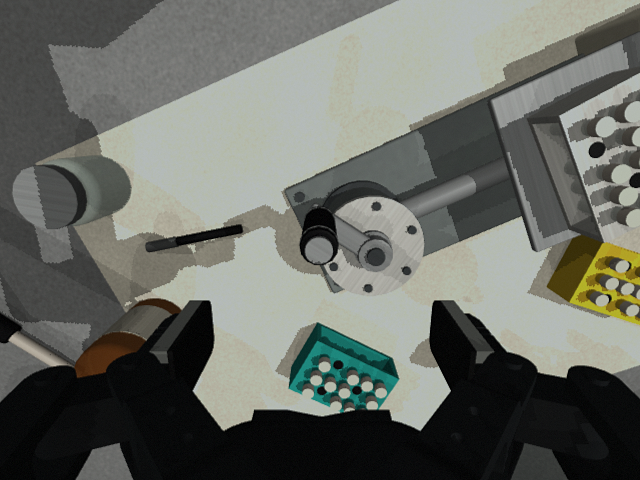

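The wrist view shows the sleeve's pin head at (319,248) and the hub at (375,252). Measured sleeve is (0.484, -0.168) and axis (0.5335, -0.1345). I'll descend straight down and grip.

{"fn": "apply_moves", "kwargs": {"steps": [[[0,0,-35,0,0,0],[0,0,-70,0,0,0],[0,0,-100,0,0,0],[0,0,-120,0,0,0],[0,0,-132,0,0,0],[0,0,-135,0,0,0],[0,0,-135,0,0,0],[0,0,-135,0,0,0]]]}}

```text
time: 2.87
position: [0.4845, -0.1679, 0.1961]
tcp_rot: [-3.141, 0.001, 2.76]
force: [0.3, 0.4, 0.8]
gripper_width: 1.003
grasp_force: 0.0
```

{"fn": "apply_moves", "kwargs": {"steps": [[[0,0,0,0,0,0],[0,0,0,0,0,0],[0,0,0,0,0,0],[0,0,0,0,0,0],[0,0,0,0,0,0],[0,0,0,0,0,0],[0,0,0,0,0,0],[0,0,0,0,0,0]]], "gripper": 0, "newtons": 50}}

```text
time: 3.53
position: [0.4841, -0.1689, 0.1958]
tcp_rot: [-3.141, 0.0, 2.759]
force: [-2.0, -0.6, 5.9]
gripper_width: 0.288
grasp_force: 48.7
```

```bash
cat > plan.py <<'E'
import sys, numpy as np
# plan.py phi_start_deg step_deg n : cumulative x,y shifts (mm) from commanded start
p,st,n=map(float,sys.argv[1:4])
c=lambda a:60*np.array([np.cos(np.radians(a)),np.sin(np.radians(a))])
for k in range(1,int(n)+1): print(k,np.round(c(p-st*k)-c(p),1))
E
for k in 0 1 2 3 4 5; do echo call $k; python3 plan.py $((-146-120*k)) 15 8; done
python3 -c "
from cell import sense;s=sense();print(s)"
```

```text
call 0
1 [-7. 14.]
2 [-10.1  29.4]
3 [-9.2 45. ]
4 [-4.2 59.9]
5 [ 4.5 72.9]
6 [16.2 83.3]
7 [30.2 90.3]
8 [45.6 93.4]
call 1
1 [15.6 -1. ]
2 [30.5 -5.9]
3 [ 43.5 -14.6]
4 [ 53.9 -26.3]
5 [ 60.9 -40.3]
6 [ 64.  -55.7]
7 [ 63.1 -71.3]
8 [ 58.1 -86.2]
call 2
1 [ -8.6 -13.1]
2 [-20.4 -23.4]
3 [-34.4 -30.4]
4 [-49.7 -33.6]
5 [-65.4 -32.6]
6 [-80.2 -27.6]
7 [-93.3 -19. ]
8 [-103.7   -7.2]
call 3
1 [-7. 14.]
2 [-10.1  29.4]
3 [-9.2 45. ]
4 [-4.2 59.9]
5 [ 4.5 72.9]
6 [16.2 83.3]
7 [30.2 90.3]
8 [45.6 93.4]
call 4
1 [15.6 -1. ]
2 [30.5 -5.9]
3 [ 43.5 -14.6]
4 [ 53.9 -26.3]
5 [ 60.9 -40.3]
6 [ 64.  -55.7]
7 [ 63.1 -71.3]
8 [ 58.1 -86.2]
call 5
1 [ -8.6 -13.1]
2 [-20.4 -23.4]
3 [-34.4 -30.4]
4 [-49.7 -33.6]
5 [-65.4 -32.6]
6 [-80.2 -27.6]
7 [-93.3 -19. ]
8 [-103.7   -7.2]
{'time': 3.5333, 'qpos': array([-4.69941407e-01,  2.93909151e-01,  1.76333687e+00, -7.97706266e-04,
        1.08389481e+00, -1.65754039e+00]), 'joint_velocities': array([ 0.00084812,  0.00209588,  0.00060654, -0.00165221, -0.00034689,
       -0.00184214]), 'joint_efforts': array([ 8.57287422e-01, -4.18519771e+01, -2.33631223e+01,  5.85080758e-01,
       -5.96940871e-01,  1.81548497e-03]), 'position': array([ 0.48405518, -0.16885027,  0.19580696]), 'tcp_rot': array([-3.14085100e+00,  3.88905202e-04,  2.75876853e+00]), 'force': array([-2.03455133, -0.61546013,  5.93875616]), 'torque': array([-0.12697665,  0.34062824, -0.04293414]), 'grasp_force': 48.713005408644676, 'gripper_width': 0.2882905478438648}
```

Grip is holding (0.288 open, about 24.5 mm by the gauge, 49 N). I'll do the first 60° gently.

{"fn": "apply_moves", "kwargs": {"steps": [[[-4.0,6.8,0,0,0,0],[-7.0,14.0,0,0,0,0],[-9.1,21.6,0,0,0,0],[-10.1,29.4,0,0,0,0],[-10.1,37.2,0,0,0,0],[-9.2,45.0,0,0,0,0],[-7.2,52.6,0,0,0,0],[-4.2,59.9,0,0,0,0]]]}}

```text
time: 4.2
position: [0.4796, -0.1091, 0.1958]
tcp_rot: [-3.14, 0.0, 2.759]
force: [-2.8, -3.7, 5.7]
gripper_width: 0.297
grasp_force: 49.5
```

```bash
python3 -c "
from cell import sense;s=sense();print(s)"; python3 plan.py -206 15 8
```

```text
{'time': 4.2, 'qpos': array([-0.36282852,  0.26587069,  1.80587157, -0.0020094 ,  1.06957074,
       -1.54996672]), 'joint_velocities': array([ 0.19646937,  0.02434507, -0.03769507,  0.00164766,  0.00692119,
        0.19187463]), 'joint_efforts': array([  0.72125981, -39.85860229, -22.76213408,   1.36003029,
        -0.50812729,  -0.26213081]), 'position': array([ 0.47962443, -0.10905121,  0.19577641]), 'tcp_rot': array([-3.13983634e+00,  3.15457659e-04,  2.75890008e+00]), 'force': array([-2.79790139, -3.65266649,  5.68587311]), 'torque': array([-0.59025262,  0.31274637, -0.09049294]), 'grasp_force': 49.48311673477292, 'gripper_width': 0.29694526856193093}
1 [ 8.6 13.1]
2 [20.4 23.4]
3 [34.4 30.4]
4 [49.7 33.6]
5 [65.4 32.6]
6 [80.2 27.6]
7 [93.3 19. ]
8 [103.7   7.2]
```

{"fn": "apply_moves", "kwargs": {"steps": [[[8.6,13.1,0,0,0,0],[20.4,23.4,0,0,0,0],[34.4,30.4,0,0,0,0],[49.7,33.6,0,0,0,0],[65.4,32.6,0,0,0,0],[80.2,27.6,0,0,0,0],[93.3,19.0,0,0,0,0],[103.7,7.2,0,0,0,0]]]}}

```text
time: 4.87
position: [0.5831, -0.1007, 0.1957]
tcp_rot: [-3.141, -0.003, 2.76]
force: [-8.2, -0.2, 9.7]
gripper_width: 0.293
grasp_force: 50.0
```

```bash
python3 -c "
from cell import sense;s=sense();print(s['position'],s['tcp_rot'],s['force'],s['torque'])"; python3 plan.py -326 15 8;python3 plan.py -446 15 8
```

```text
[ 0.58314257 -0.10072528  0.19568115] [-3.14133598e+00 -2.65715116e-03  2.75981152e+00] [-8.18153054 -0.18801289  9.71638132] [-0.09335605  1.3775828   0.00394032]
1 [  7. -14.]
2 [ 10.1 -29.4]
3 [  9.2 -45. ]
4 [  4.2 -59.9]
5 [ -4.5 -72.9]
6 [-16.2 -83.3]
7 [-30.2 -90.3]
8 [-45.6 -93.4]
1 [-15.6   1. ]
2 [-30.5   5.9]
3 [-43.5  14.6]
4 [-53.9  26.3]
5 [-60.9  40.3]
6 [-64.   55.7]
7 [-63.1  71.3]
8 [-58.1  86.2]
```

Forces are low, so I'll continue with two more 120° arcs.

{"fn": "apply_moves", "kwargs": {"steps": [[[7.0,-14.0,0,0,0,0],[10.1,-29.4,0,0,0,0],[9.2,-45.0,0,0,0,0],[4.2,-59.9,0,0,0,0],[-4.5,-72.9,0,0,0,0],[-16.2,-83.3,0,0,0,0],[-30.2,-90.3,0,0,0,0],[-45.6,-93.4,0,0,0,0]]]}}

```text
time: 5.53
position: [0.5397, -0.195, 0.1958]
tcp_rot: [3.139, 0.004, 2.758]
force: [3.8, 5.8, 1.3]
gripper_width: 0.293
grasp_force: 49.5
```

{"fn": "apply_moves", "kwargs": {"steps": [[[-15.6,1.0,0,0,0,0],[-30.5,5.9,0,0,0,0],[-43.5,14.6,0,0,0,0],[-53.9,26.3,0,0,0,0],[-60.9,40.3,0,0,0,0],[-64.0,55.7,0,0,0,0],[-63.1,71.3,0,0,0,0],[-58.1,86.2,0,0,0,0]]]}}

```text
time: 6.2
position: [0.4796, -0.1091, 0.1959]
tcp_rot: [-3.14, 0.001, 2.758]
force: [0.7, -6.0, 0.7]
gripper_width: 0.292
grasp_force: 50.1
```

```bash
cat > lev.py <<'E'
from h import *
np.set_printoptions(precision=4,suppress=True)
s=sense();print(s['time'],s['position'],s['force'],s['gripper_width'],s['grasp_force'])
for n in("scene","top"):
    D=[]
    for k in range(3):
        r,d,W=cap(n); x,y,z=W[...,0],W[...,1],W[...,2]
        fit=lambda S:(np.median(z[S]),S.sum())
        # narrow strips each side of the 6 mm gap, rack-free band of the plate
        P=(z>.09)&(z<.17)&(y>.02)&(y<.152)&(x>.449)&(x<.472)
        Q=(z>.13)&(z<.17)&(y>.172)&(y<.22)&(x>.455)&(x<.585)
        Dk=(z>.13)&(z<.17)&(y>.172)&(y<.22)&(x>.449)&(x<.472)
        D.append([fit(P)[0],fit(Dk)[0],fit(Q)[0],P.sum(),Dk.sum(),Q.sum()])
    D=np.mean(D,0); print(n,D,"deck-plate mm",1e3*(D[1]-D[0]))
cv2.imwrite(f"pics/{int(s['time']*100)}.png",r[...,::-1])
E
python3 lev.py
python3 - <<'E'
from numpy import *
for n in("scene","top"):
    W=load(f"{n}0.npz")["W"];x,y,z=W[...,0],W[...,1],W[...,2]
    P=(z>.09)&(z<.17)&(y>.02)&(y<.152)&(x>.449)&(x<.472)
    Dk=(z>.13)&(z<.17)&(y>.172)&(y<.22)&(x>.449)&(x<.472)
    print(n,median(z[P]),median(z[Dk]),mean(z[P&(z<.11)]),mean(z[Dk]))
E
```

```text
6.2 [ 0.4796 -0.1091  0.1959] [ 0.7487 -5.9999  0.7364] 0.291744907941472 50.119801461696625
scene [   0.1267    0.1492    0.1491  178.      203.6667 1210.    ] deck-plate mm 22.49113184459531
top [   0.1282    0.1507    0.1507  533.      229.     1231.6667] deck-plate mm 22.52209219910456
scene 0.09904233088669634 0.14861227212504224 0.09823828983866734 0.14892069441640843
top 0.1003202024163774 0.1508535918705063 0.10003924567057954 0.15088092116579313
```

At 420° the plate has risen 28 mm and 22.5 mm remain (about 338°). Two more 120° arcs, then I'll re-measure.

{"fn": "apply_moves", "kwargs": {"steps": [[[8.6,13.1,0,0,0,0],[20.4,23.4,0,0,0,0],[34.4,30.4,0,0,0,0],[49.7,33.6,0,0,0,0],[65.4,32.6,0,0,0,0],[80.2,27.6,0,0,0,0],[93.3,19.0,0,0,0,0],[103.7,7.2,0,0,0,0]]]}}

```text
time: 7.17
position: [0.5834, -0.1012, 0.1957]
tcp_rot: [3.141, -0.002, 2.76]
force: [-6.2, 1.0, 9.4]
gripper_width: 0.289
grasp_force: 50.9
```

{"fn": "apply_moves", "kwargs": {"steps": [[[7.0,-14.0,0,0,0,0],[10.1,-29.4,0,0,0,0],[9.2,-45.0,0,0,0,0],[4.2,-59.9,0,0,0,0],[-4.5,-72.9,0,0,0,0],[-16.2,-83.3,0,0,0,0],[-30.2,-90.3,0,0,0,0],[-45.6,-93.4,0,0,0,0]]]}}

```text
time: 7.83
position: [0.5392, -0.1952, 0.1958]
tcp_rot: [3.139, 0.003, 2.758]
force: [4.5, 7.2, 4.2]
gripper_width: 0.292
grasp_force: 50.3
```

```bash
python3 lev.py; python3 plan.py -446 10 8
```

```text
7.8333 [ 0.5392 -0.1952  0.1958] [4.5495 7.1636 4.166 ] 0.29185456294897144 50.33404637128115
scene [   0.1425    0.149     0.1491  183.      201.6667 1210.    ] deck-plate mm 6.528974172137936
top [   0.1442    0.1507    0.1508  541.6667  227.     1229.    ] deck-plate mm 6.428149689076013
1 [-10.5   0.2]
2 [-20.7   2.2]
3 [-30.5   5.9]
4 [-39.5  11.3]
5 [-47.3  18.2]
6 [-53.9  26.3]
7 [-59.   35.4]
8 [-62.4  45.3]
```

{"fn": "apply_moves", "kwargs": {"steps": [[[-10.5,0.2,0,0,0,0],[-20.7,2.2,0,0,0,0],[-30.5,5.9,0,0,0,0],[-39.5,11.3,0,0,0,0],[-47.3,18.2,0,0,0,0],[-53.9,26.3,0,0,0,0],[-59.0,35.4,0,0,0,0],[-62.4,45.3,0,0,0,0]]]}}

```text
time: 8.8
position: [0.4753, -0.1496, 0.1958]
tcp_rot: [-3.14, 0.002, 2.759]
force: [5.3, -3.8, 4.5]
gripper_width: 0.293
grasp_force: 50.3
```

```bash
sed -i 's/range(3)/range(6)/' lev.py
cat >> lev.py <<'E'
phi=np.degrees(np.arctan2(s['position'][1]+.1345,s['position'][0]-.5335));print("phi",phi)
E
python3 lev.py; python3 plan.py -526 4 5
```

```text
8.8 [ 0.4753 -0.1496  0.1958] [ 5.2924 -3.8131  4.4662] 0.29289353039690696 50.34081408753991
scene [   0.1479    0.1491    0.1492  181.1667  203.1667 1209.6667] deck-plate mm 1.1545711682483806
top [   0.1496    0.1508    0.1507  538.1667  228.6667 1226.8333] deck-plate mm 1.16553937581379
phi -165.43209607741784
1 [-0.9  4.1]
2 [-1.5  8.2]
3 [-1.7 12.4]
4 [-1.7 16.6]
5 [-1.5 20.8]
```

{"fn": "apply_moves", "kwargs": {"steps": [[[-0.9,4.1,0,0,0,0],[-1.5,8.2,0,0,0,0],[-1.7,12.4,0,0,0,0],[-1.7,16.6,0,0,0,0],[-1.6,18.2,0,0,0,0],[-1.6,18.2,0,0,0,0],[-1.6,18.2,0,0,0,0],[-1.6,18.2,0,0,0,0]]]}}

```text
time: 10.07
position: [0.4737, -0.1312, 0.1957]
tcp_rot: [-3.141, 0.0, 2.759]
force: [1.9, -1.8, 8.3]
gripper_width: 0.294
grasp_force: 50.7
```

```bash
sed -i 's/range(6)/range(10)/' lev.py; python3 lev.py
```

```text
10.0667 [ 0.4737 -0.1312  0.1957] [ 1.8648 -1.8374  8.3317] 0.29355588764522994 50.72166156023741
scene [   0.1491    0.149     0.1492  177.9     204.9    1208.3   ] deck-plate mm -0.021973798848023973
top [   0.1506    0.1507    0.1507  537.2     228.3    1230.1   ] deck-plate mm 0.10401260571446524
phi 176.7948820525764
```

Level to within about 0.1 mm. I'll release and lift straight up.

{"fn": "apply_moves", "kwargs": {"steps": [[[0,0,0,0,0,0],[0,0,0,0,0,0],[0,0,0,0,0,0],[0,0,0,0,0,0],[0,0,0,0,0,0],[0,0,0,0,0,0],[0,0,0,0,0,0],[0,0,0,0,0,0]]], "gripper": 1}}

```text
time: 11.73
position: [0.4739, -0.1312, 0.1952]
tcp_rot: [-3.142, -0.0, 2.759]
force: [-0.1, -1.4, 0.5]
gripper_width: 1.002
grasp_force: 0.0
```

{"fn": "apply_moves", "kwargs": {"steps": [[[0,0,10,0,0,0],[0,0,30,0,0,0],[0,0,60,0,0,0],[0,0,95,0,0,0],[0,0,125,0,0,0],[0,0,135,0,0,0],[0,0,135,0,0,0],[0,0,135,0,0,0]]]}}

```text
time: 12.4
position: [0.4739, -0.1312, 0.3304]
tcp_rot: [-3.141, 0.001, 2.759]
force: [-0.3, -0.1, -0.5]
gripper_width: 0.999
grasp_force: 0.0
```

```bash
sed -i 's/int(s.*100)/"final"/' lev.py; python3 lev.py; ls pics
```

```text
12.4 [ 0.4739 -0.1312  0.3304] [-0.3124 -0.1208 -0.5454] 0.9987296828552572 0.0
scene [   0.1489    0.1492    0.1492  177.5     205.6    1208.3   ] deck-plate mm 0.23270265219654807
top [   0.1506    0.1509    0.1507  536.8     228.7    1231.5   ] deck-plate mm 0.2883404465487127
phi 176.83452862261652
1006.png
620.png
783.png
880.png
final.png
scene0.png
top0.png
w1.png
```

View pics/final.png

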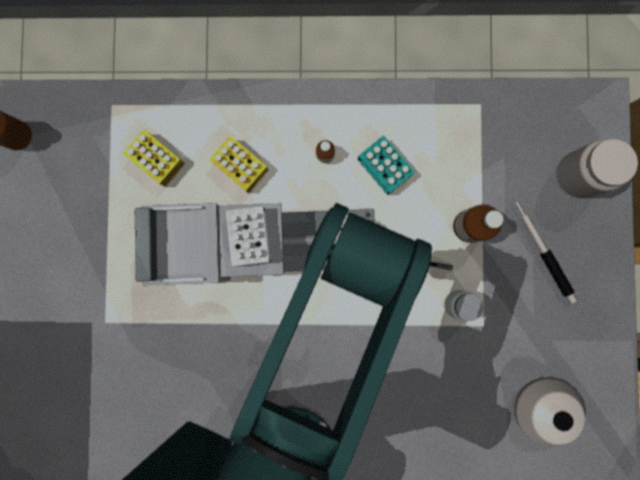

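The final top view shows the rack standing on the platform at (248,235), flush with the deck at (185,245). Both bottles, the jar and the visible end of the marker sit where they were, and the gripper is clear above the crank. The deck-to-plate difference is 0.3 mm or less.

```bash
python3 -c "
from cell import close_job;print(close_job())"
```

```text
the job is handed in; nothing more can be done
None
```

I wound the crank about 2.1 turns clockwise, holding the sleeve throughout; the platform measured within about 0.3 mm of the deck, and I let go and handed the job in with the rack standing and nothing else seen to move.

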